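# Part two nested steel sleeves and sort them by size

## Robot

A 6-joint arm with a two-finger parallel gripper is mounted at the origin on the work surface. World frame = base frame: x ahead of the robot, y to its left, z up, the work surface at z = 0. Lengths are in m, angles in rad, forces in N, time in s.
With the tool pointing down it reaches from about 0.425 to 0.95 m from the base axis. Payload 3.5 kg.
Tool frame: the origin (TCP) lies between the finger pads; the fingertips stand 14 mm ahead of it and the grasp point (between the pads) lies 5 mm behind it; z points along the fingers, y is the direction in which the jaws open and shut (so a half turn about z gives the same grasp; the last joint's range is limited). The gripper opens to 85 mm and grips with 20 to 120 N. Pads are 22 mm wide; open, the fingers measure 114 mm over their backs; the gripper's body (76 mm by 85 mm) begins 54 mm behind the grasp point. The pads swing forward as they close: fully open they stand 13 mm farther back than shut.
Start: joints at [1.089, 0.286, 1.577, -0, 1.279, -0.15], TCP at [0.22, 0.638, 0.217] pointing down, gripper open.
Joint ranges: [-2.77, 2.77], [-0.9, 2.22], [0.21, 2.48], [-1.53, 4.67], [0.24, 2.81], [-2.84, 2.84]. Speed limits (rad/s): [2.79, 2.79, 3.14, 3.14, 3.14, 3.14].

## Interface

Orientations are given as a unit quaternion [x, y, z, w].
In Python, from plant import ctrl gives the robot as it stands. The module is installed in compiled form; this text tells all that it offers.
- The arm moves only by the tool servo_tool, never from a script. Its argument "increments" is text: rows parted by semicolons, each of 7 numbers parted by spaces: the turn, a rotation vector about the tool's x, y, z in rad, then the shift along the tool's x, y, z in cm, then the finger opening in cm, from 0 to 8.54. In form: ax ay az dx dy dz claw; .... A call has 1 to 10 rows; each row is the pose to reach, as a shift and turn from the pose commanded when the call began, along the tool's axes at that moment; what a row does not reach only later rows make up. A row lasts 1/12 s, in which the tool goes at most 41.7 mm and 7.16 degrees, less where a joint would pass 70% of its speed; a pose out of reach is approached as far as the arm can. A call with a gripper value outside its range is refused whole. The fingers move at their own pace and stop on an object; "grip_force" is the grip in N (left out, the last holds). Time passes only in rows, so rows that repeat a pose let the fingers close. It gives the time, the measured TCP pose, the force and the opening at its end, in the units of the state.
- ctrl.get_state(): the state, without advancing time (a new reading comes with each control period).
- ctrl.read_camera(name): name is "scene" or "top" or "wrist"; returns (picture, depth): 420x560x3 uint8, red, green, blue; 420x560 float32, m along the optical axis (not along the pixel's ray), 0 where there is no reading.
- ctrl.camera_info(name): a dict with "camera_matrix" (3x3 intrinsics, pixels), "world_to_cam" (4x4, takes a point from world to camera coordinates). Camera axes: x right, y down, z forward; pixel columns grow to the right and rows downward; lengths in m; the calibration is good to about 2 mm. A picture is of the moment at which its call begins: read the wrist's pose just before it. camera_info takes no time and is no camera call; for the wrist camera it gives the pose at the moment of the call.
- ctrl.sign_off(): hands the job in, once; it reports no verdict.
The state is a dict: "time": time; "qpos": joint angles; "dq": joint speeds; "joint_efforts": joint torques, N m; "eef_pos": TCP position; "tcp_rot": TCP orientation; "contact_force": force on the tool from outside, world axes, zero at the start; "wrist_torque": the same for the moment, N m; "opening": opening from 0.0 (shut) to 1.0 (fully open).
Only numpy, scipy, OpenCV 4.12 (cv2) and the standard library are available. Lean on these libraries where they do the work, as an engineer would, in place of code of your own. Each camera call takes 0.05 s, during which the arm holds its last target.

## Task

On this mould-repair bench a small steel sleeve is stuck inside a large one. Pull the two apart and stand each in the pocket of the wooden block that is made for its size: the small sleeve in the smallest pocket, the large sleeve in the largest. Both must end upright, right down in their pockets and let go, and neither may be dropped on the way.

Things in the scene. Friction and masses are not known exactly. Their poses are not given: they have to be found in the camera images.
- small_sleeve: Plain steel tube closed at the bottom, 36 mm outside, 95 mm tall, 27 mm bore open at the top, about 0.35 kg. Origin: centre of its underside; z up along its axis. It starts upright in the large sleeve, its underside 8 mm above the large one's, so its upper 43 mm stand out. A third sleeve (46 mm across, 75 mm tall), alone in the middle-sized pocket, is not part of the job.
- large_sleeve: Plain steel tube closed at the bottom, 56 mm outside, 60 mm tall, 39 mm bore, about 0.67 kg. Origin: centre of its underside; z up along its axis. It starts upright, loose on the bench. Spring balls in its bore grip the small sleeve: a straight upward pull of 2 to 5 N beyond its weight, for 40 mm, frees it; the large one's own weight keeps it down.
- small_pocket (a point): Centre of the floor of the smallest round pocket, 52 mm across, 10 mm deep, in the top of a fixed wooden block 92 x 92 x 22 mm; 12 mm above the bench. z up, x and y along the block's edges. Three such blocks (pockets 52, 62, 72 mm) stand in a row in any order.
- large_pocket (a point): Centre of the floor of the largest round pocket, 72 mm across, 10 mm deep, in the top of another fixed wooden block 92 x 92 x 22 mm; 12 mm above the bench. z up, x and y along the block's edges.
Mind the look-alikes: they are no part of the job. What is shaped like the large_sleeve but blue or purple is not meant. Leave any blue look-alike of the small_sleeve alone.

How it is judged:
At the end, for the whole second after the job is handed in: The small sleeve stands in the 52 mm pocket and the large sleeve in the 72 mm pocket: each within 12 mm of the pocket's centre, its underside within 5 mm of the pocket's floor, upright within 10 degrees, and at rest (horizontal distance between small_sleeve and small_pocket below 0.012 m and z of small_sleeve in the frame of small_pocket below 0.005 m and angle between each of small_sleeve, large_sleeve's own z axis and vertical below 0.17 rad and horizontal distance between large_sleeve and large_pocket below 0.012 m and z of large_sleeve in the frame of large_pocket below 0.005 m and linear speed of each of small_sleeve, large_sleeve below 0.02 m/s); the robot touches nothing.
It fails at once if the small sleeve is dropped: out of the fingers it moves faster than 0.7 m/s (a fall of about 25 mm) (linear speed of small_sleeve above 0.7 m/s and contact force between the fingers and small_sleeve below 0.5 N and contact force between the fingers and large_sleeve below 0.5 N).
It fails at once if the large sleeve is dropped: out of the fingers it moves faster than 0.7 m/s (a fall of about 25 mm) (linear speed of large_sleeve above 0.7 m/s and contact force between the fingers and large_sleeve below 0.5 N and contact force between the fingers and small_sleeve below 0.5 N).
It also fails if it takes over 70 s, if anything falls off the work surface, if the arm or the gripper's body presses on something with over 40 N, if the wrist force passes 120 N, or if a joint passes its speed limit or range.

## Working session

There is one attempt and no reset: what is moved stays moved. The work goes in short steps, Python scripts to look and compute and a tool call to move; the robot and the scene stay as the last step left them, time stands still between calls to the robot, and variables do not carry over. Pictures are saved under pics/ and viewed, and the job is handed in when it is done.

Besides the shell and the picture viewer there is one more tool, called after "Emit:" as name(argument=value, ...), one argument or row to a line, values as JSON. servo_tool: Moves the arm, as the interface text tells. Its arguments: {"type":"object","properties":{"increments":{"type":"string"},"grip_force":{"type":"number"}},"required":["increments"]}

```bash
mkdir -p pics
python3 - <<'E'
from plant import ctrl
import cv2,numpy as np
print(ctrl.get_state())
for n in ["scene","top"]:
    p,d=ctrl.read_camera(n); cv2.imwrite(f"pics/{n}0.png",p[:,:,::-1]); np.savez(f"{n}0.npz",p=p,d=d)
    i=ctrl.camera_info(n); print(n,i); np.savez(f"{n}_info.npz",K=i["camera_matrix"],T=i["world_to_cam"])
E
```

```text
{'time': 0.0, 'qpos': array([ 1.08900838e+00,  2.87227298e-01,  1.57817660e+00, -8.50665457e-06,
        1.27858569e+00, -1.50003065e-01]), 'dq': array([-0.00065188,  0.00092625, -0.00063942, -0.00280371,  0.00163504,
       -0.00054883]), 'joint_efforts': array([-1.79548508e-03, -4.05982232e+01, -2.92621726e+01, -2.65423305e-04,
        5.94316400e-03, -2.35187283e-07]), 'eef_pos': array([0.21952218, 0.63757896, 0.21570633]), 'tcp_rot': array([ 1.65131254e-01,  9.86270872e-01, -1.14043310e-03, -3.68456015e-04]), 'contact_force': array([-1.21752277, -0.38659914, -0.41347585]), 'wrist_torque': array([-0.01436175, -0.00364208, -0.0538288 ]), 'opening': 1.0027724807208516}
scene {'camera_matrix': array([[427.05873519,   0.        , 277.58999616],
       [  0.        , 427.05873519, 212.50523712],
       [  0.        ,   0.        ,   1.        ]]), 'world_to_cam': array([[ 0.20879259,  0.97789638,  0.01114991, -0.10282241],
       [ 0.57583251, -0.11371589, -0.80962066, -0.28017468],
       [-0.79045719,  0.17546328, -0.58684756,  1.26067708],
       [ 0.        ,  0.        ,  0.        ,  1.        ]])}
top {'camera_matrix': array([[382.75648493,   0.        , 275.24178346],
       [  0.        , 382.75648493, 213.51908412],
       [  0.        ,   0.        ,   1.        ]]), 'world_to_cam': array([[-1.32551365e-04, -9.99836758e-01, -1.80676225e-02,
        -2.15156999e-02],
       [-9.96372679e-01,  1.66954612e-03, -8.50805371e-02,
         5.59721928e-01],
       [ 8.50968132e-02,  1.79908078e-02, -9.96210251e-01,
         7.82007880e-01],
       [ 0.00000000e+00,  0.00000000e+00,  0.00000000e+00,
         1.00000000e+00]])}
```

View pics/scene0.png

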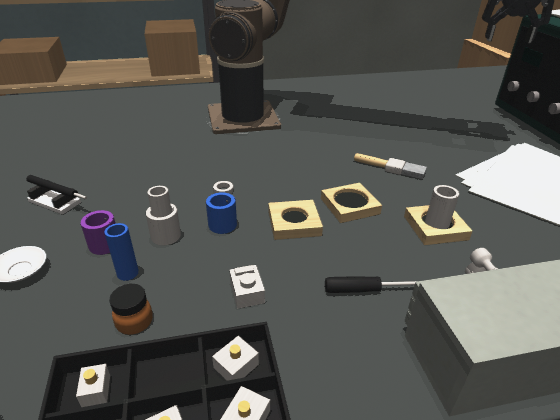

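View pics/top0.png

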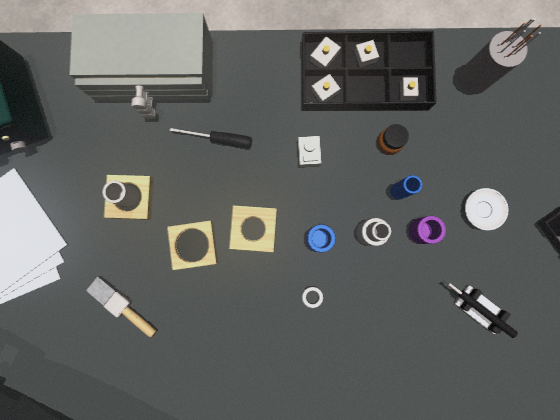

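The scene view shows the pair at (160,215), with the small block at (295,218), the large at (351,200) and the middle one occupied at (440,220). In the top view they are at (377,231), (253,229), (192,245) and (127,195). The blue and purple look-alikes sit on either side of the pair, and there is a loose white ring at top (313,297).

```bash
cat > h.py <<'E'
import numpy as np,cv2
def cast(K,T,uv,z):
    R=T[:3,:3];t=T[:3,3];o=-R.T@t
    d=R.T@np.linalg.inv(K)@np.array([uv[0],uv[1],1.]);return o+d*(z-o[2])/d[2]
def cloud(K,T,d):
    v,u=np.mgrid[:d.shape[0],:d.shape[1]]
    P=np.stack([(u-K[0,2])/K[0,0]*d,(v-K[1,2])/K[1,1]*d,d],-1)
    return (P-T[:3,3])@T[:3,:3]
def circ(xy):
    A=np.c_[2*xy,np.ones(len(xy))];s=np.linalg.lstsq(A,(xy**2).sum(1),rcond=None)[0]
    return s[:2],np.sqrt(s[2]+s[0]**2+s[1]**2)
E
python3 - <<'E'
from h import *
for n in ["top","scene"]:
    i=np.load(n+"_info.npz");K,T=i["K"],i["T"];f=np.load(n+"0.npz");p,d=f["p"],f["d"]
    W=cloud(K,T,d); W[d==0]=np.nan
    hsv=cv2.cvtColor(p,cv2.COLOR_RGB2HSV).astype(int)
    # sleeves
    wht=(hsv[...,1]<60)&(hsv[...,2]>70)
    box={"top":(355,210,400,255),"scene":(140,180,185,250)}[n]
    m=np.zeros(d.shape,bool);m[box[1]:box[3],box[0]:box[2]]=1
    for nm,z0 in(("small rim",.103),("large rim",.060)):
        s=m&wht&(abs(W[...,2]-z0)<.006)
        q=W[s]; print(n,nm,s.sum(),"medz",np.median(q[:,2]),"bbox centre",(q.min(0)+q.max(0))/2,"size",q.max(0)-q.min(0)) if s.sum() else print("none")
    # wood
    wood=((hsv[...,0]>12)&(hsv[...,0]<35)&(hsv[...,1]>50)&(hsv[...,2]>90)).astype(np.uint8)
    cs,h=cv2.findContours(wood,cv2.RETR_CCOMP,cv2.CHAIN_APPROX_NONE)
    for k,c in enumerate(cs):
        if cv2.contourArea(c)<300: continue
        xy=np.array([cast(K,T,x[0],.022)[:2] for x in c])
        if h[0][k][3]<0:
            r=cv2.minAreaRect((xy*1000).astype(np.float32));print(n,"block",r, "zmed",np.nanmedian(W[...,2][wood.astype(bool)&(cv2.drawContours(np.zeros(d.shape,np.uint8),cs,k,1,-1)>0)]))
        else:
            hull=xy[cv2.convexHull((xy*1e4).astype(np.float32),returnPoints=False)[:,0]]
            print(n,"  hole",circ(hull))
E
```

```text
top small rim 142 medz 0.10249905504298842 bbox centre [ 0.51975852 -0.22277063  0.10147083] size [0.03389303 0.03434937 0.00887373]
top large rim 256 medz 0.059699778223726754 bbox centre [ 0.52049768 -0.22151524  0.06006873] size [0.05398116 0.05089376 0.01181497]
top block ((335.6951599121094, 261.859619140625), (80.9065170288086, 20.436975479125977), 50.92494201660156) zmed 0.01768927137622572
top block ((494.35333251953125, 153.37025451660156), (93.01546478271484, 97.1388168334961), 8.060993194580078) zmed 0.02170000216899071
top   hole (array([0.49416047, 0.15386211]), np.float64(0.03509284025052369))
top block ((528.6300048828125, 25.704959869384766), (94.44554138183594, 92.8443603515625), 85.79149627685547) zmed 0.02184620251724515
top   hole (array([0.5285106 , 0.02526949]), np.float64(0.02493862171416672))
top block ((596.97607421875, 292.04901123046875), (101.23690032958984, 92.97235107421875), 88.39871978759766) zmed 0.021817325228322186
scene small rim 173 medz 0.10146732145984244 bbox centre [ 0.52180116 -0.22352079  0.10097683] size [0.03514393 0.03425411 0.00781346]
s
[... 491 characters left out ...]
69580078), 7.6565260887146) zmed 0.02127797220719651
scene   hole (array([0.49618539, 0.15356423]), np.float64(0.03560682742610724))
scene block ((32.16935348510742, -72.82395935058594), (200.92788696289062, 94.72078704833984), 19.41134262084961) zmed 0.012985044136924102
scene block ((-432.94097900390625, -398.1262512207031), (324.8386535644531, 699.4737548828125), 0.04978896677494049) zmed -0.20314883820608176
scene block ((-851.1797485351562, -795.0682373046875), (258.6622009277344, 224.2887725830078), 0.5202644467353821) zmed -0.05940937675307731
scene block ((-1106.9061279296875, -197.70352172851562), (234.42147827148438, 274.57647705078125), 89.89500427246094) zmed 0.002973602811645814
```

```bash
cat >> h.py <<'E'
from scipy.spatial.transform import Rotation as Ro
def go(st,*targets):
    R=Ro.from_quat(st["tcp_rot"]).as_matrix()
    print("t",st["time"],"tcp",st["eef_pos"].round(4),"open",round(float(st["opening"]),3),"F",st["contact_force"].round(1),"y axis",R[:,1].round(3),"z",R[:,2].round(4))
    p=st["eef_pos"]
    for t in targets:
        t=np.array(t);print("to",t,"cm",(R.T@(t-p)*100).round(2)); p=t
E
python3 - <<'E'
from plant import ctrl
from h import *
go(ctrl.get_state(),(.40,.40,.20),(.56,.05,.20),(.5205,-.222,.18),(.5205,-.222,.081))
i=np.load("top_info.npz");K,T=i["K"],i["T"]
for n,uv,z in(("blue L",(320,237),.06),("purple",(431,230),.06),("blue S",(413,184),.095),("ring",(313,297),.03)): print(n,cast(K,T,uv,z))
E
```

```text
t 0.1 tcp [0.2196 0.6376 0.2158] open 0.998 F [ 0.2  0.2 -0.4] y axis [ 0.326  0.945 -0.002] z [-0.0011 -0.002  -1.    ]
to [0.4 0.4 0.2] cm [-24.8  -16.58   1.61]
to [0.56 0.05 0.2 ] cm [-26.53 -27.88   0.05]
to [ 0.5205 -0.222   0.18  ] cm [ -5.13 -27.     2.06]
to [ 0.5205 -0.222   0.081 ] cm [-0.    0.02  9.9 ]
blue L [ 0.50943527 -0.11197503  0.06      ]
purple [ 0.52320209 -0.33231356  0.06      ]
blue S [ 0.60998748 -0.2875713   0.095     ]
ring [ 0.38756509 -0.09939779  0.03      ]
```

Emit:
servo_tool(
  increments="0 0 0 -24.8 -16.6 1.6 8.5;0 0 0 -24.8 -16.6 1.6 8.5;0 0 0 -24.8 -16.6 1.6 8.5;0 0 0 -24.8 -16.6 1.6 8.5;0 0 0 -24.8 -16.6 1.6 8.5;0 0 0 -24.8 -16.6 1.6 8.5;0 0 0 -24.8 -16.6 1.6 8.5;0 0 0 -24.8 -16.6 1.6 8.5;0 0 0 -24.8 -16.6 1.6 8.5",
  grip_force=60,
)

```text
time: 0.85
eef_pos: [0.4015, 0.3983, 0.2005]
tcp_rot: [0.167, 0.986, -0.0, -0.0]
contact_force: [-0.7, 0.2, 0.3]
opening: 0.996
```

Emit:
servo_tool(
  increments="0 0 0 -26.5 -27.9 0 8.5;0 0 0 -26.5 -27.9 0 8.5;0 0 0 -26.5 -27.9 0 8.5;0 0 0 -26.5 -27.9 0 8.5;0 0 0 -26.5 -27.9 0 8.5;0 0 0 -26.5 -27.9 0 8.5;0 0 0 -26.5 -27.9 0 8.5;0 0 0 -26.5 -27.9 0 8.5;0 0 0 -26.5 -27.9 0 8.5;0 0 0 -26.5 -27.9 0 8.5",
)

```text
time: 1.68
eef_pos: [0.5619, 0.0472, 0.2012]
tcp_rot: [0.167, 0.986, -0.001, 0.001]
contact_force: [0.5, 0.1, 0.4]
opening: 0.994
```

Emit:
servo_tool(
  increments="0 0 0 -5.1 -27 2 8.5;0 0 0 -5.1 -27 2 8.5;0 0 0 -5.1 -27 2 8.5;0 0 0 -5.1 -27 2 8.5;0 0 0 -5.1 -27 2 8.5;0 0 0 -5.1 -27 2 8.5;0 0 0 -5.1 -27 2 8.5;0 0 0 -5.1 -27 2 8.5;0 0 0 -5.1 -27 2 8.5;0 0 0 -5.1 -27 2 8.5",
)

```text
time: 2.52
eef_pos: [0.5207, -0.2198, 0.1809]
tcp_rot: [0.165, 0.986, 0.001, -0.0]
contact_force: [-0.2, 0.7, 0.1]
opening: 0.994
```

Run:
```python
from plant import ctrl
from h import *
go(ctrl.get_state(),(.5205,-.222,.18),(.5205,-.222,.081))
print(ctrl.get_state()["qpos"])
i=ctrl.camera_info("wrist");p,d=ctrl.read_camera("wrist");cv2.imwrite("pics/w1.png",p[:,:,::-1])
K,T=i["camera_matrix"],i["world_to_cam"];W=cloud(K,T,d)
for u,z in((.5205,.103),):
    x=T[:3,:3]@np.array([.5205,-.222,z])+T[:3,3];x=K@x;print(x[:2]/x[2])
for z0 in(.103,.06):
    s=(d>0)&(abs(W[...,2]-z0)<.004)&(np.hypot(W[...,0]-.5205,W[...,1]+.222)<.045);q=W[s]
    print(z0,s.sum(),(q.min(0)+q.max(0))/2,q.max(0)-q.min(0))
```

```text
t 2.5167 tcp [ 0.5207 -0.2198  0.1809] open 0.994 F [-0.2  0.7  0.1] y axis [0.325 0.946 0.001] z [-3.0e-04  1.2e-03 -1.0e+00]
to [ 0.5205 -0.222   0.18  ] cm [-0.06 -0.21  0.09]
to [ 0.5205 -0.222   0.081 ] cm [-0.01 -0.01  9.9 ]
[-5.79347662e-01  7.90070610e-02  1.88338096e+00  9.12269305e-04
  1.18009347e+00 -1.81998695e+00]
[276.52892097 218.05692695]
0.103 863 [ 0.51923077 -0.22308628  0.10171266] [0.03503814 0.03518787 0.00541475]
0.06 1308 [ 0.51790941 -0.22309091  0.06007279] [0.05204994 0.05528505 0.00784132]
```

View pics/w1.png

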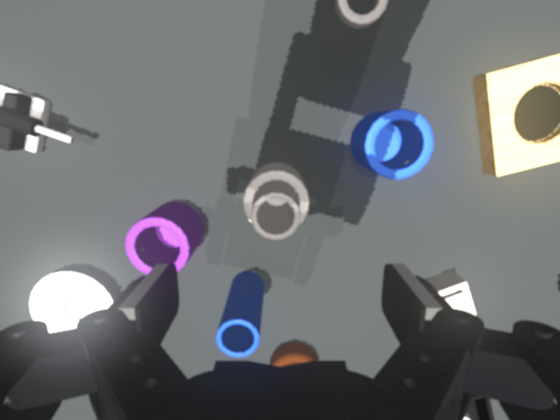

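Emit:
servo_tool(
  increments="0 0 0 0 -0.3 2.5 8.5;0 0 0 0 -0.3 5 8.5;0 0 0 0 -0.3 7.5 8.5;0 0 0 0 -0.3 9.5 8.5;0 0 0 0 -0.3 10 8.5;0 0 0 0 -0.3 10 8.5;0 0 0 0 -0.3 10 8.5",
)

```text
time: 3.15
eef_pos: [0.52, -0.2236, 0.082]
tcp_rot: [0.164, 0.986, -0.0, 0.0]
contact_force: [0.7, -0.5, 0.1]
opening: 1.001
```

The wrist view shows the nested pair at (276,205), clear of the blue sleeve at (393,145) and the purple one at (160,240). I'll close now.

Emit:
servo_tool(
  increments="0 0 0 0 0 0.1 2.5;0 0 0 0 0 0.1 2.5;0 0 0 0 0 0.1 2.5;0 0 0 0 0 0.1 2.5;0 0 0 0 0 0.1 2.5;0 0 0 0 0 0.1 2.5;0 0 0 0 0 0.1 2.5;0 0 0 0 0 0.1 2.5;0 0 0 0 0 0.1 2.5;0 0 0 0 0 0.1 2.5",
  grip_force=60,
)

```text
time: 3.98
eef_pos: [0.5202, -0.2244, 0.0817]
tcp_rot: [0.165, 0.986, 0.0, 0.001]
contact_force: [-0.1, 2.4, 5.6]
opening: 0.382
```

Emit:
servo_tool(
  increments="0 0 0 0 0 0 2.5;0 0 0 0 0 -0.3 2.5;0 0 0 0 0 -0.6 2.5;0 0 0 0 0 -0.9 2.5;0 0 0 0 0 -1.2 2.5;0 0 0 0 0 -1.5 2.5",
)

```text
time: 4.48
eef_pos: [0.5183, -0.2238, 0.094]
tcp_rot: [0.165, 0.986, 0.001, -0.001]
contact_force: [0.8, 1.1, -7.1]
opening: 0.382
```

Run:
```python
from plant import ctrl
from h import *
go(ctrl.get_state())
p,d=ctrl.read_camera("scene");cv2.imwrite("pics/s2.png",cv2.resize(p[120:280,60:280,::-1],None,fx=3,fy=3))
```

```text
t 4.4833 tcp [ 0.5183 -0.2238  0.094 ] open 0.382 F [ 0.8  1.1 -7.1] y axis [0.326 0.945 0.001] z [-0.0021  0.0016 -1.    ]
```

View pics/s2.png

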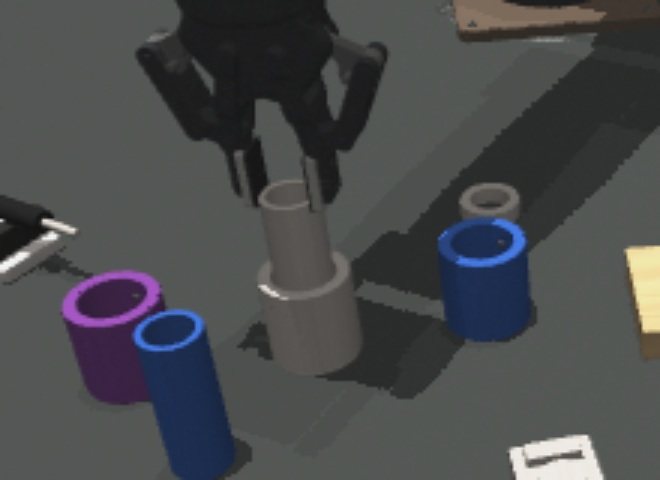

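The small sleeve (cropped picture at about (295,230)) is sliding up, and the large one (310,320) stays on the bench. The force is about 3.7 N beyond the weight, so I'll keep pulling.

Emit:
servo_tool(
  increments="0 0 0 0 0 -0.5 2.5;0 0 0 0 0 -1 2.5;0 0 0 0 0 -1.5 2.5;0 0 0 0 0 -2 2.5;0 0 0 0 0 -2.5 2.5;0 0 0 0 0 -3 2.5;0 0 0 0 0 -3.5 2.5;0 0 0 0 0 -4 2.5;0 0 0 0 0 -4.5 2.5;0 0 0 0 0 -5 2.5",
)

```text
time: 5.37
eef_pos: [0.5194, -0.2247, 0.1461]
tcp_rot: [0.165, 0.986, -0.0, 0.0]
contact_force: [-0.5, 0.1, -3.4]
opening: 0.383
```

Emit:
servo_tool(
  increments="0 0 0 0 0 -1 2.5;0 0 0 0 0 -2 2.5;0 0 0 0 0 -3.5 2.5;0 0 0 0 0 -4.5 2.5;0 0 0 0 0 -5 2.5;0 0 0 0 0 -5 2.5",
)

```text
time: 5.87
eef_pos: [0.5202, -0.225, 0.1975]
tcp_rot: [0.165, 0.986, -0.001, 0.002]
contact_force: [0.8, -0.2, -3.0]
opening: 0.379
```

Run:
```python
from plant import ctrl
from h import *
go(ctrl.get_state(),(.5285,.0255,.20))
p,d=ctrl.read_camera("scene");cv2.imwrite("pics/s3.png",p[:,:,::-1])
i=np.load("scene_info.npz");W=cloud(i["K"],i["T"],d)
s=(d>0)&(abs(W[...,2]-.06)<.004)&(np.hypot(W[...,0]-.52,W[...,1]+.222)<.045);q=W[s];print((q.min(0)+q.max(0))/2,q.max(0)-q.min(0))
```

```text
t 5.8667 tcp [ 0.5202 -0.225   0.1975] open 0.379 F [ 0.8 -0.2 -3. ] y axis [ 0.326  0.945 -0.001] z [ 0.0033 -0.0023 -1.    ]
to [0.5285 0.0255 0.2   ] cm [ 7.37 23.96 -0.31]
[ 0.52088197 -0.22310899  0.05896299] [0.05720189 0.05380076 0.00584365]
```

View pics/s3.png

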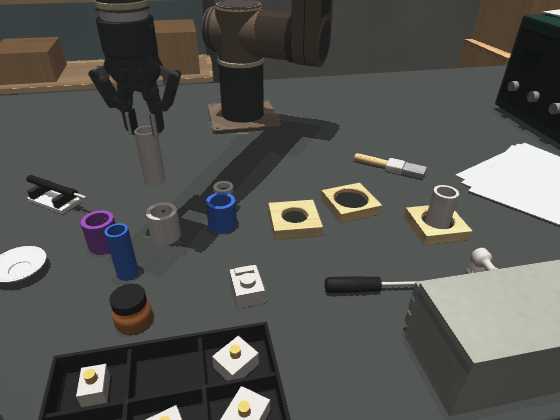

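The small sleeve (150,155) hangs freely in the jaws, and the large one stands at (164,223). Next I'll move over the small pocket.

Emit:
servo_tool(
  increments="0 0 0 3.7 12 0 2.5;0 0 0 3.7 12 0 2.5;0 0 0 3.7 12 0 2.5;0 0 0 7.4 24 0 2.5;0 0 0 7.4 24 0 2.5;0 0 0 7.4 24 0 2.5;0 0 0 7.4 24 3 2.5;0 0 0 7.4 24 5 2.5;0 0 0 7.4 24 5 2.5;0 0 0 7.4 24 5 2.5",
)

```text
time: 6.75
eef_pos: [0.5255, 0.0271, 0.143]
tcp_rot: [0.165, 0.986, -0.0, -0.003]
contact_force: [0.2, -0.1, -4.0]
opening: 0.38
```

Run:
```python
from plant import ctrl
from h import *
go(ctrl.get_state(),(.5285,.0255,.0855))
p,d=ctrl.read_camera("scene");cv2.imwrite("pics/s4.png",cv2.resize(p[80:280,200:400,::-1],None,fx=3,fy=3))
i=np.load("scene_info.npz");K,T=i["K"],i["T"];W=cloud(K,T,d)
s=(d>0)&(W[...,2]>.04)&(W[...,2]<.14)&(np.hypot(W[...,0]-.5285,W[...,1]-.0255)<.05)
q=W[s];print("z",np.percentile(q[:,2],[0,1,50,99]))
for a,b in((.075,.09),(.09,.11),(.11,.13)):
    g=q[(q[:,2]>a)&(q[:,2]<b)]
    if len(g)>10: print(a,b,len(g),circ(g[:,:2]))
```

```text
t 6.75 tcp [0.5255 0.0271 0.143 ] open 0.38 F [ 0.2 -0.1 -4. ] y axis [ 0.325  0.946 -0.001] z [-5.7e-03  8.0e-04 -1.0e+00]
to [0.5285 0.0255 0.0855] cm [-0.37 -0.04  5.74]
z [0.07025624 0.0711677  0.10651456 0.13910289]
0.075 0.09 130 (array([0.52571251, 0.02772417]), np.float64(0.017179983048741826))
0.09 0.11 186 (array([0.52551923, 0.02741923]), np.float64(0.017222618783274322))
0.11 0.13 183 (array([0.5256547 , 0.02736398]), np.float64(0.017171420321529532))
```

View pics/s4.png

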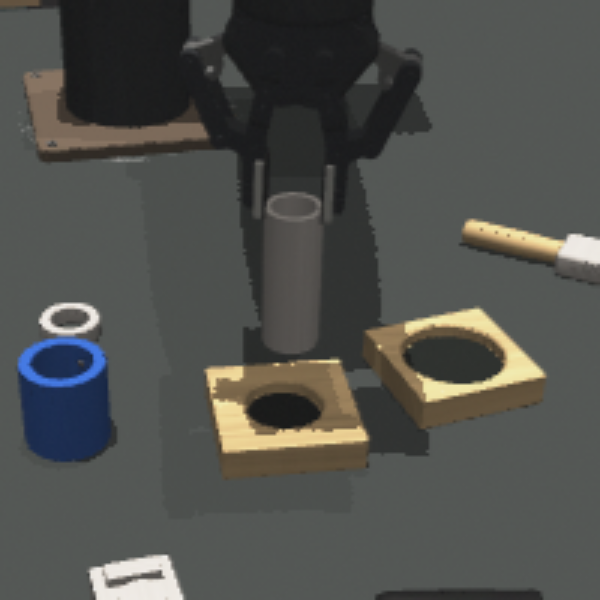

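The sleeve hangs upright (fitted axis 0.5256, 0.0275, underside about 0.070 m), roughly 3 mm off the pocket centre. I'll correct that while lowering.

Emit:
servo_tool(
  increments="0 0 0 -0.3 -0.1 1 2.5;0 0 0 -0.3 -0.1 2 2.5;0 0 0 -0.3 -0.1 3 2.5;0 0 0 -0.3 -0.1 4 2.5;0 0 0 -0.3 -0.1 4.7 2.5;0 0 0 -0.3 -0.1 5.2 2.5;0 0 0 -0.3 -0.1 5.5 2.5;0 0 0 -0.3 -0.1 5.5 2.5;0 0 0 -0.3 -0.1 5.5 2.5",
)

```text
time: 7.55
eef_pos: [0.5301, 0.0247, 0.0902]
tcp_rot: [0.165, 0.986, 0.0, 0.0]
contact_force: [-0.0, 0.2, -4.4]
opening: 0.382
```

Emit:
servo_tool(
  increments="0 0 0 0 0 0.1 2.5;0 0 0 0 0 0.2 2.5;0 0 0 0 0 0.2 2.5;0 0 0 0 0 0.2 2.5",
)

```text
time: 7.88
eef_pos: [0.53, 0.0247, 0.0883]
tcp_rot: [0.165, 0.986, 0.0, 0.0]
contact_force: [-0.4, -0.2, -3.5]
opening: 0.381
```

Emit:
servo_tool(
  increments="0 0 0 0 0 0.1 2.5;0 0 0 0 0 0.2 2.5;0 0 0 0 0 0.2 2.5;0 0 0 0 0 0.2 2.5",
)

```text
time: 8.22
eef_pos: [0.5298, 0.0247, 0.086]
tcp_rot: [0.165, 0.986, -0.0, -0.0]
contact_force: [0.5, 0.1, -3.7]
opening: 0.379
```

Run:
```python
from plant import ctrl
from h import *
go(ctrl.get_state(),(.5285,.0255,.0855))
p,d=ctrl.read_camera("scene")
i=np.load("scene_info.npz");K,T=i["K"],i["T"];W=cloud(K,T,d)
s=(d>0)&(W[...,2]>.035)&(W[...,2]<.085)&(np.hypot(W[...,0]-.5285,W[...,1]-.0255)<.03)
print(circ(W[s][:,:2]))
```

```text
t 8.2167 tcp [0.5298 0.0247 0.086 ] open 0.379 F [ 0.5  0.1 -3.7] y axis [ 0.326  0.945 -0.   ] z [-3.e-04  0.e+00 -1.e+00]
to [0.5285 0.0255 0.0855] cm [0.15 0.03 0.05]
(array([0.53010954, 0.02497616]), np.float64(0.016977774738675063))
```

Emit:
servo_tool(
  increments="0 0 0 0.1 0 0.1 2.5;0 0 0 0.1 0 0.1 2.5;0 0 0 0.1 0 0.2 2.5;0 0 0 0.1 0 0.2 2.5;0 0 0 0.1 0 0.2 2.5",
)

```text
time: 8.68
eef_pos: [0.5303, 0.0248, 0.0857]
tcp_rot: [0.165, 0.986, -0.0, 0.001]
contact_force: [-0.1, 0.2, 5.4]
opening: 0.381
```

Contact: the force has gone from -3.7 to +5.4 N, so the sleeve is on the pocket floor. Releasing.

Emit:
servo_tool(
  increments="0 0 0 0 0 0 4;0 0 0 0 0 0 4.5;0 0 0 0 0 0 6;0 0 0 0 0 0 7;0 0 0 0 0 0 8;0 0 0 0 0 0 8.5;0 0 0 0 0 0 8.5;0 0 0 0 0 0 8.5;0 0 0 0 0 0 8.5",
)

```text
time: 9.43
eef_pos: [0.529, 0.025, 0.0841]
tcp_rot: [0.165, 0.986, 0.0, 0.0]
contact_force: [-0.5, -0.2, 0.7]
opening: 0.997
```

Emit:
servo_tool(
  increments="0 0 0 0 0 -2 8.5;0 0 0 0 0 -5 8.5;0 0 0 0 0 -8 8.5;0 0 0 0 0 -10 8.5;0 0 0 0 0 -10 8.5;0 0 0 0 0 -10 8.5",
)

```text
time: 9.93
eef_pos: [0.5298, 0.0249, 0.1856]
tcp_rot: [0.165, 0.986, 0.0, 0.002]
contact_force: [-0.4, -0.2, 1.3]
opening: 0.995
```

Run:
```python
from plant import ctrl
from h import *
go(ctrl.get_state(),(.5205,-.223,.13),(.5205,-.223,.031))
p,d=ctrl.read_camera("scene");cv2.imwrite("pics/s5.png",p[:,:,::-1])
i=np.load("scene_info.npz");K,T=i["K"],i["T"];W=cloud(K,T,d)
s=(d>0)&(W[...,2]>.035)&(W[...,2]<.12)&(np.hypot(W[...,0]-.5285,W[...,1]-.0255)<.03)
q=W[s];print("top z",np.percentile(q[:,2],98))
for a,b in((.035,.06),(.07,.098)):
    g=q[(q[:,2]>a)&(q[:,2]<b)];print(circ(g[:,:2]))
```

```text
t 9.9333 tcp [0.5298 0.0249 0.1856] open 0.995 F [-0.4 -0.2  1.3] y axis [0.326 0.945 0.001] z [ 3.3e-03 -5.0e-04 -1.0e+00]
to [ 0.5205 -0.223   0.13  ] cm [ -7.18 -23.75   5.57]
to [ 0.5205 -0.223   0.031 ] cm [ 0.03 -0.01  9.9 ]
top z 0.10749320417415122
(array([0.5307836 , 0.02564625]), np.float64(0.016918959375483954))
(array([0.53204625, 0.02536019]), np.float64(0.015936321341671403))
```

View pics/s5.png

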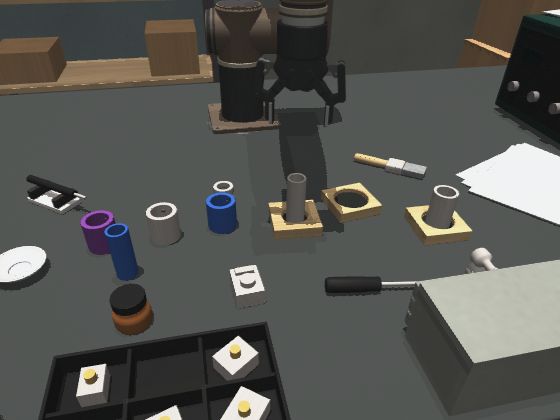

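The small sleeve stands in its pocket at scene (296,200). Its top reads 0.1075 against the 0.107 expected. Before grasping the large one I'll check the real fingertip height against the TCP using depth.

Emit:
servo_tool(
  increments="0 0 0 -3.6 -12 0 8.5;0 0 0 -3.6 -12 0 8.5;0 0 0 -3.6 -12 0 8.5;0 0 0 -7.2 -23.8 0 8.5;0 0 0 -7.2 -23.8 0 8.5;0 0 0 -7.2 -23.8 0 8.5;0 0 0 -7.2 -23.8 3 8.5;0 0 0 -7.2 -23.8 5 8.5;0 0 0 -7.2 -23.8 5 8.5;0 0 0 -7.2 -23.8 5 8.5",
)

```text
time: 10.82
eef_pos: [0.5175, -0.2223, 0.1308]
tcp_rot: [0.165, 0.986, 0.001, -0.003]
contact_force: [1.0, -0.4, 0.7]
opening: 0.994
```

Run:
```python
from plant import ctrl
from h import *
go(ctrl.get_state(),(.5205,-.223,.031))
t=ctrl.get_state()["eef_pos"]
p,d=ctrl.read_camera("scene");cv2.imwrite("pics/s6.png",cv2.resize(p[80:280,60:260,::-1],None,fx=3,fy=3))
i=np.load("scene_info.npz");K,T=i["K"],i["T"];W=cloud(K,T,d)
s=(d>0)&(W[...,2]>.075)&(W[...,2]<.25)&(np.hypot(W[...,0]-t[0],W[...,1]-t[1])<.07)
q=W[s];print("min z",np.sort(q[:,2])[[0,5,20]]);g=q[q[:,2]<q[:,2].min()+.015]
for k in (g[:,1]>t[1]),(g[:,1]<t[1]): print(k.sum(),g[k].min(0),g[k].max(0)) if k.sum() else 0
s=(d>0)&(abs(W[...,2]-.06)<.004)&(np.hypot(W[...,0]-.52,W[...,1]+.222)<.045);q=W[s];print((q.min(0)+q.max(0))/2,q.max(0)-q.min(0))
```

```text
t 10.8167 tcp [ 0.5175 -0.2223  0.1308] open 0.994 F [ 1.  -0.4  0.7] y axis [0.326 0.945 0.002] z [-0.0059  0.004  -1.    ]
to [ 0.5205 -0.223   0.031 ] cm [-0.38  0.01  9.98]
min z [0.15939552 0.15993337 0.16151667]
72 [ 0.52909492 -0.18592689  0.15946297] [ 0.54519193 -0.1674244   0.17428025]
94 [ 0.49236298 -0.27784645  0.15939552] [ 0.51570338 -0.25925615  0.17399676]
[ 0.52040943 -0.22297769  0.05916854] [0.05661351 0.05358552 0.00624195]
```

View pics/s6.png

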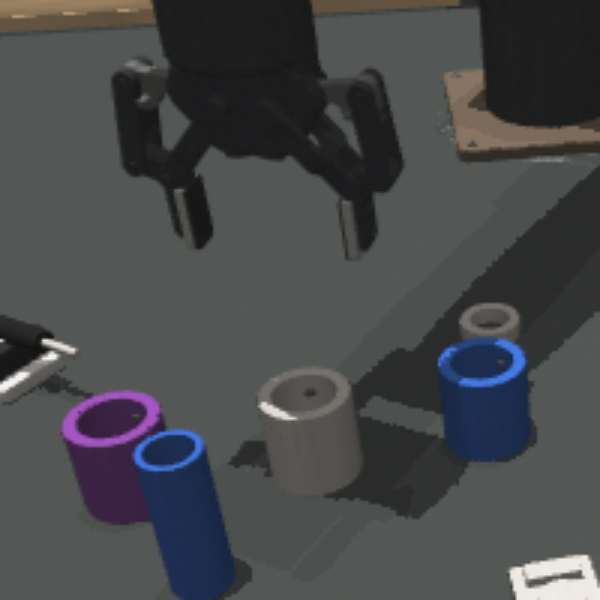

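The picture shows the tips at rows 250 to 260 of the crop. Depth puts them at z=0.159 with the TCP at 0.131, so the open tips are about 28 mm behind the TCP, not ahead of it as the text says. I'll grasp the large sleeve with the TCP low (0.018) and confirm the overlap by image.

Emit:
servo_tool(
  increments="0 0 0 -0.3 0 2.5 8.5;0 0 0 -0.3 0 5 8.5;0 0 0 -0.3 0 7.5 8.5;0 0 0 -0.3 0 9 8.5;0 0 0 -0.3 0 10 8.5;0 0 0 -0.3 0 11 8.5;0 0 0 -0.3 0 11.2 8.5;0 0 0 -0.3 0 11.2 8.5;0 0 0 -0.3 0 11.2 8.5",
)

```text
time: 11.62
eef_pos: [0.5233, -0.2248, 0.0234]
tcp_rot: [0.165, 0.986, -0.0, 0.001]
contact_force: [0.5, 1.1, 0.4]
opening: 0.999
```

Run:
```python
from plant import ctrl
from h import *
go(ctrl.get_state())
t=ctrl.get_state()["eef_pos"]
p,d=ctrl.read_camera("scene");cv2.imwrite("pics/s7.png",cv2.resize(p[80:280,60:260,::-1],None,fx=3,fy=3))
```

```text
t 11.6167 tcp [ 0.5233 -0.2248  0.0234] open 0.999 F [0.5 1.1 0.4] y axis [ 0.325  0.946 -0.001] z [ 0.0019 -0.0012 -1.    ]
```

View pics/s7.png

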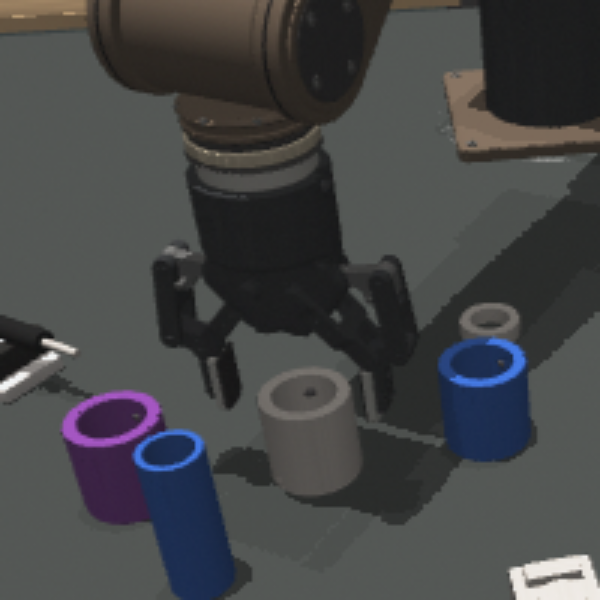

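The tips (230,405) and (375,420) reach only about 15 mm below the rim at (310,393). I'll go 10 mm lower, then close.

Emit:
servo_tool(
  increments="0 0 0 0.2 0.1 0.6 8.5;0 0 0 0.2 0.1 1.1 8.5;0 0 0 0.2 0.1 1.1 4.5;0 0 0 0.2 0.1 1.1 4.5;0 0 0 0.2 0.1 1.1 4.5;0 0 0 0.2 0.1 1.1 4.5;0 0 0 0.2 0.1 1.1 4.5;0 0 0 0.2 0.1 1.1 4.5;0 0 0 0.2 0.1 1.1 4.5;0 0 0 0.2 0.1 1.1 4.5",
  grip_force=70,
)

```text
time: 12.5
eef_pos: [0.5209, -0.2231, 0.0115]
tcp_rot: [0.165, 0.986, -0.0, 0.0]
contact_force: [-2.4, -0.8, 3.3]
opening: 0.649
```

Emit:
servo_tool(
  increments="0 0 0 0 0 0 4.5;0 0 0 0 0 -0.5 4.5;0 0 0 0 0 -1 4.5;0 0 0 0 0 -2 4.5;0 0 0 0 0 -2 4.5",
)

```text
time: 12.92
eef_pos: [0.5212, -0.2227, 0.0321]
tcp_rot: [0.165, 0.986, -0.0, 0.001]
contact_force: [1.0, -1.7, -5.6]
opening: 0.646
```

Run:
```python
from plant import ctrl
from h import *
go(ctrl.get_state())
p,d=ctrl.read_camera("scene");cv2.imwrite("pics/s8.png",cv2.resize(p[80:280,60:260,::-1],None,fx=3,fy=3))
```

```text
t 12.9167 tcp [ 0.5212 -0.2227  0.0321] open 0.646 F [ 1.  -1.7 -5.6] y axis [0.326 0.945 0.   ] z [ 1.2e-03 -3.0e-04 -1.0e+00]
```

View pics/s8.png

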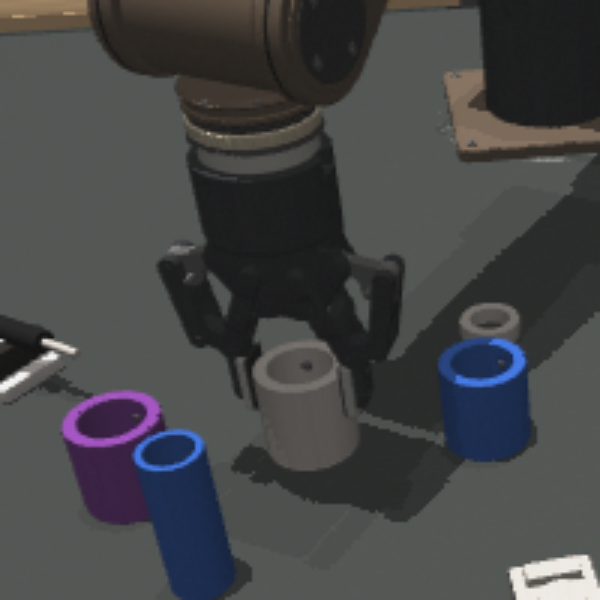

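The large sleeve (305,405 in the crop) is held upright, 20 mm up. I'll lift to TCP 0.18 so it passes above the small sleeve, then cross to the large pocket.

Emit:
servo_tool(
  increments="0 0 0 0 0 -2 4.5;0 0 0 0 0 -4.5 4.5;0 0 0 0 0 -7 4.5;0 0 0 0 0 -10 4.5;0 0 0 0 0 -13 4.5;0 0 0 0 0 -15 4.5;0 0 0 0 0 -15 4.5",
)

```text
time: 13.55
eef_pos: [0.5236, -0.2245, 0.1871]
tcp_rot: [0.165, 0.986, -0.002, 0.005]
contact_force: [2.0, -0.7, -5.1]
opening: 0.643
```

Run:
```python
from plant import ctrl
from h import *
go(ctrl.get_state(),(.505,-.03,.182),(.495,.1535,.182))
```

```text
t 13.55 tcp [ 0.5236 -0.2245  0.1871] open 0.643 F [ 2.  -0.7 -5.1] y axis [ 0.326  0.945 -0.003] z [ 0.0095 -0.006  -0.9999]
to [ 0.505 -0.03   0.182] cm [ 8.1  17.78  0.37]
to [0.495  0.1535 0.182 ] cm [ 6.92 17.02 -0.12]
```

Emit:
servo_tool(
  increments="0 0 0 1 2.3 0 4.5;0 0 0 2.5 5.5 0 4.5;0 0 0 4 9 0 4.5;0 0 0 5.5 12.5 0 4.5;0 0 0 7 15.5 0 4.5;0 0 0 8 17.8 0 4.5;0 0 0 8 17.8 0 4.5",
)

```text
time: 14.13
eef_pos: [0.5005, -0.0234, 0.1781]
tcp_rot: [0.163, 0.987, 0.002, -0.003]
contact_force: [-0.1, -0.4, -7.1]
opening: 0.645
```

Emit:
servo_tool(
  increments="0 0 0 1 2.3 0 4.5;0 0 0 2.3 5.5 0 4.5;0 0 0 3.6 9 0 4.5;0 0 0 5 12 0 4.5;0 0 0 6 15 0 4.5;0 0 0 6.9 17 0 4.5;0 0 0 6.9 17 2 4.5;0 0 0 6.9 17 5 4.5;0 0 0 6.9 17 7 4.5;0 0 0 6.9 17 7 4.5",
)

```text
time: 14.97
eef_pos: [0.4875, 0.1541, 0.1035]
tcp_rot: [0.165, 0.986, -0.002, -0.007]
contact_force: [-2.1, -0.3, -7.7]
opening: 0.649
```

Emit:
servo_tool(
  increments="0 0 0 0 0 0 4.5;0 0 0 0 0 0 4.5;0 0 0 0 0 0 4.5",
)

```text
time: 15.22
eef_pos: [0.4948, 0.1547, 0.1129]
tcp_rot: [0.165, 0.986, 0.0, 0.002]
contact_force: [0.7, 0.2, -6.7]
opening: 0.646
```

Run:
```python
from plant import ctrl
from h import *
go(ctrl.get_state(),(.495,.1535,.0235))
p,d=ctrl.read_camera("scene");cv2.imwrite("pics/s9.png",cv2.resize(p[60:260,240:440,::-1],None,fx=3,fy=3))
i=np.load("scene_info.npz");K,T=i["K"],i["T"];W=cloud(K,T,d)
s=(d>0)&(W[...,2]>.04)&(W[...,2]<.18)&(np.hypot(W[...,0]-.495,W[...,1]-.1535)<.05)
q=W[s];z=q[:,2].min();print("min z",z);g=q[(q[:,2]>z+.003)&(q[:,2]<z+.03)];print(len(g),circ(g[:,:2]))
```

```text
t 15.2167 tcp [0.4948 0.1547 0.1129] open 0.646 F [ 0.7  0.2 -6.7] y axis [0.326 0.945 0.002] z [ 3.6e-03  3.0e-04 -1.0e+00]
to [0.495  0.1535 0.0235] cm [-0.02 -0.12  8.94]
min z 0.10100053228416622
355 (array([0.49423949, 0.15437637]), np.float64(0.02744311874312071))
```

View pics/s9.png

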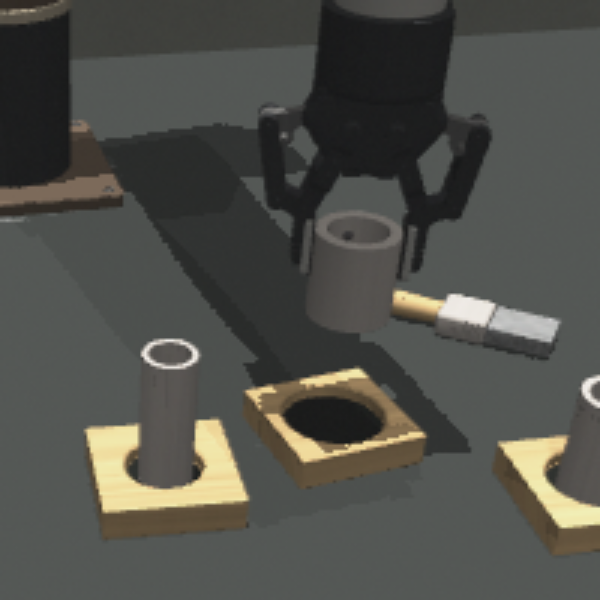

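The sleeve at (355,270) is upright over the large pocket (335,418), about 1 mm off centre. Its underside reads 0.101, which agrees with the expected 0.1014. Lowering.

Emit:
servo_tool(
  increments="0 0 0 0 -0.1 1.5 4.5;0 0 0 0 -0.1 3 4.5;0 0 0 0 -0.1 4.5 4.5;0 0 0 0 -0.1 6 4.5;0 0 0 0 -0.1 7 4.5;0 0 0 0 -0.1 7.8 4.5;0 0 0 0 -0.1 8.2 4.5;0 0 0 0 -0.1 8.4 4.5;0 0 0 0 -0.1 8.4 4.5;0 0 0 0 -0.1 8.4 4.5",
)

```text
time: 16.1
eef_pos: [0.4937, 0.1539, 0.0279]
tcp_rot: [0.165, 0.986, 0.0, 0.001]
contact_force: [0.4, 0.6, -6.4]
opening: 0.647
```

Emit:
servo_tool(
  increments="0 0 0 0 0 0.1 4.5;0 0 0 0 0 0.2 4.5;0 0 0 0 0 0.2 4.5;0 0 0 0 0 0.2 4.5",
)

```text
time: 16.43
eef_pos: [0.493, 0.1538, 0.0253]
tcp_rot: [0.165, 0.986, 0.0, 0.0]
contact_force: [-0.2, -0.2, -7.8]
opening: 0.641
```

Emit:
servo_tool(
  increments="0 0 0 -0.1 0 0.1 4.5;0 0 0 -0.1 0 0.2 4.5;0 0 0 -0.1 0 0.2 4.5;0 0 0 -0.1 0 0.2 4.5",
)

```text
time: 16.77
eef_pos: [0.4943, 0.1534, 0.0236]
tcp_rot: [0.165, 0.986, 0.0, 0.0]
contact_force: [-0.8, 0.0, -5.3]
opening: 0.642
```

Emit:
servo_tool(
  increments="0 0 0 0 0 0.1 4.5;0 0 0 0 0 0.1 4.5;0 0 0 0 0 0.1 4.5",
)

```text
time: 17.02
eef_pos: [0.4944, 0.1535, 0.0235]
tcp_rot: [0.165, 0.986, -0.0, 0.0]
contact_force: [-5.4, -0.8, 5.7]
opening: 0.642
```

Contact again, now +5.7 N. Releasing and rising.

Emit:
servo_tool(
  increments="0 0 0 0 0 0 5.8;0 0 0 0 0 0 6.2;0 0 0 0 0 0 7;0 0 0 0 0 0 8;0 0 0 0 0 0 8.5;0 0 0 0 0 0 8.5;0 0 0 0 0 0 8.5;0 0 0 0 0 0 8.5",
)

```text
time: 17.68
eef_pos: [0.494, 0.1535, 0.0221]
tcp_rot: [0.165, 0.986, 0.0, 0.0]
contact_force: [-0.6, 0.4, -0.2]
opening: 0.996
```

Emit:
servo_tool(
  increments="0 0 0 0 0 -2 8.5;0 0 0 0 0 -5 8.5;0 0 0 0 0 -8 8.5;0 0 0 0 0 -12 8.5;0 0 0 0 0 -16 8.5;0 0 0 0 0 -18 8.5;0 0 0 0 0 -18 8.5;0 0 0 0 0 -18 8.5",
)

```text
time: 18.35
eef_pos: [0.4948, 0.1536, 0.2039]
tcp_rot: [0.165, 0.986, 0.001, 0.002]
contact_force: [-0.6, 0.4, 0.2]
opening: 0.996
```

Run:
```python
from plant import ctrl
from h import *
go(ctrl.get_state())
for n in("scene","top"):
    p,d=ctrl.read_camera(n);cv2.imwrite(f"pics/{n}_end.png",p[:,:,::-1])
    i=np.load(n+"_info.npz");K,T=i["K"],i["T"];W=cloud(K,T,d)
    for nm,c,zt in(("large",(.495,.1535),.072),("small",(.5285,.0255),.107)):
        s=(d>0)&(abs(W[...,2]-zt)<.006)&(np.hypot(W[...,0]-c[0],W[...,1]-c[1])<.045);q=W[s]
        if len(q)>5: print(n,nm,len(q),"rim",(q.min(0)+q.max(0))/2,q.max(0)-q.min(0),"top z",np.percentile(q[:,2],90))
        s=(d>0)&(W[...,2]>.03)&(W[...,2]<zt-.008)&(np.hypot(W[...,0]-c[0],W[...,1]-c[1])<.04);q=W[s]
        if n=="scene": print("  side",circ(q[:,:2]))
```

```text
t 18.35 tcp [0.4948 0.1536 0.2039] open 0.996 F [-0.6  0.4  0.2] y axis [0.326 0.945 0.002] z [ 3.8e-03  4.0e-04 -1.0e+00]
scene large 267 rim [0.49481416 0.15201871 0.06991738] [0.05686875 0.05444699 0.00770781] top z 0.07282013205703247
  side (array([0.49773885, 0.15151591]), np.float64(0.024114430282480136))
scene small 151 rim [0.5302877  0.02547317 0.10470757] [0.03728443 0.0353911  0.00734825] top z 0.10743491879246057
  side (array([0.53174203, 0.02536845]), np.float64(0.016167661203794377))
top large 193 rim [0.50050621 0.15176533 0.07064589] [0.04148327 0.05200493 0.00911818] top z 0.07325129397582399
top small 128 rim [0.53109673 0.02596896 0.10553618] [0.03418607 0.0341618  0.00857209] top z 0.1083313124232154
```

View pics/scene_end.png

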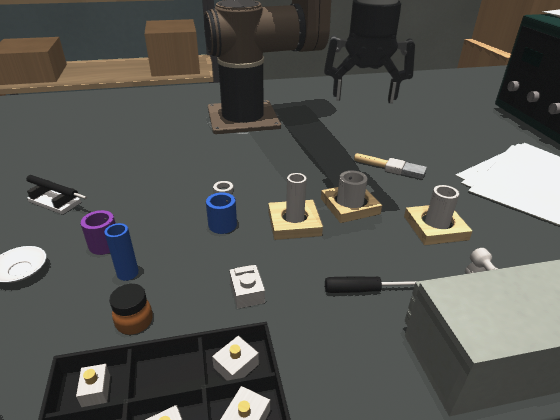

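Both sleeves stand upright in their pockets, the small one at (296,200) and the large one at (352,190), and the gripper is clear. Handing in.

```bash
python3 -c "
from plant import ctrl
print(ctrl.sign_off())"
```

```text
the job is handed in; nothing more can be done
None
```

I pulled the small sleeve straight up out of the large one and stood each sleeve in its own pocket: the small in the 52 mm, the large in the 72 mm. I signed off at about 18.5 s of the 70 s; sign-off gives no verdict.

**Last checks**
- **Small sleeve:** its rim centre is about 2 to 3 mm from the pocket centre, and its top reads 0.107–0.108 m against the 0.107 m expected.
- **Large sleeve:** its rim centre is about 1.5 mm from the pocket centre in the scene view, and its top reads 0.073 m against the 0.072 m expected.
- **Both:** they look upright, both are let go, and the gripper is open and well above them. I did not measure tilt or speed separately.

**What disagreed**
- **Large sleeve, top view:** this view gave its centre about 6 mm off in x. The rim looked cut off there (41 mm seen instead of 56 mm), perhaps because the gripper above hid part of it, so I relied on the scene view. Even 6 mm is within the 12 mm limit.
- **Fingertip position:** depth showed the open fingertips about 28 mm behind the TCP, though the text says they stand 14 mm ahead. I lowered the large-sleeve grasp to suit.

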